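# Clamp the filter module in the bench quick-clamp

## Task

Set the small stainless filter module flat on the bed of the bench quick-clamp, centred between its pads with its long side along the bar, and let go; then squeeze the trigger towards its grip and let it spring back, again and again, until the sliding jaw has pushed the module flush against the fixed jaw and holds it firmly, but stop as soon as the trigger turns stiff so as not to crush the module. Work the jaw only by its trigger, take your hand off at the end, and leave everything else on the bench where it is.

Things in the scene. Friction and masses are not known exactly. Their poses are not given: they have to be found in the camera images.
- module: the part to clamp: loose stainless-steel filter module, a plain box 60 mm long (its x) x 46 mm wide (its y) x 48 mm high, about 0.4 kg, standing upright on the bench with a small round connector and a black plate on top (up to 6 mm higher); origin at the centre of its underside
- clamp: bench quick-clamp screwed to the bench; place and yaw differ each time. +x: the direction in which the jaw closes; z up; origin on the bench under the bar. Bed: aluminium plate 345 x 90 mm, top 12 mm above the bench, x = -150 to +195 mm. Fixed jaw: block 64 mm wide, 72 mm high over the bench. Black head: x = -120 to -25 mm, 46 mm wide, top 102 mm over the bench
- jaw: sliding jaw: steel bar 16 x 12 mm along the clamp's x, 41 mm above the bench, with a block 50 mm wide, 16 to 66 mm above the bench, at its +x end. Each full squeeze moves it on by 6.5 or 13 mm in +x (6.5 mm ratchet teeth); it stays when the trigger is let go, with most of the clamping force (up to about 17 N). It cannot be opened. Origin on the bar axis, 24 mm behind the pad's face
- jaw_face (a point): centre of the sliding jaw's rubber pad face, 41 mm above the bench; at the start 90 to 120 mm from the fixed face. The pad is backed by a stiff spring of about 12 N per mm
- fixed_face (a point): centre of the fixed jaw's rubber face, 41 mm above the bench, at x = +154 mm, y = 0 of the clamp; the module ends up flush against it
- bed (a point): point on the bed's top (12 mm above the bench) where the module's underside centre is when flush against the fixed jaw and centred: x = +124 mm, y = 0 of the clamp
- trigger_pull (a point): foremost point of the free-turning roller (16 mm thick, 24 mm long in clamp y) that tops the trigger, an upright black blade 22 mm wide, 8 mm thick, pivoted 85 mm above the bench; this point is 149 mm, its top 158 mm above the bench at rest; free space before it (+x) above 110 mm. The roller is pulled along the clamp's -x by a fingertip before it, towards the fixed grip
- grip_top (a point): top of the fixed upright black grip behind the trigger, 170 mm above the bench, at x = -104 mm of the clamp; the grip is 22 mm (clamp x) by 30 mm
- trigger (a joint): trigger angle, 0 at rest (leans 0.32 rad to +x), grows as squeezed, hard stop at 0.56 (38 mm at trigger_pull); springs back by itself. Level pull: 2 to 4 N until a tooth is caught (up to half the stroke), 10 to 13 N with the jaw running free, 0.48 N more per N of clamping. 18 to 21 N felt short of the stop: firm; under 16 N: loose; over 26 N: crushed
- screwdriver: loose screwdriver lying on the bench, red handle, to be left alone
- tape_roll: loose white roll, ring 90 mm across, 25 mm high, to be left alone; origin at its underside
- blue_case: loose flat blue case 90 x 130 x 35 mm, to be left alone; origin at its underside
- flat_module: loose flat stainless box 120 x 85 x 38 mm, not the one to clamp, to be left alone; origin at its underside
- cup: loose white mug 72 mm across, 90 mm high, to be left alone; origin at its underside
- screw_jar: loose clear jar 56 mm across, 60 mm high, to be left alone; origin at its underside

How it is judged:
On the way, in this order (a step that is already met when the one before it is completed fails the run):
1. the module stands flat on the clamp's bed between the pads, let go, and is not clamped yet (x of module in the frame of clamp between 0.075 and 0.13 m and y of module in the frame of clamp between -0.01 and 0.01 m and z of module in the frame of clamp between 0.008 and 0.016 m and angle between module's own z axis and vertical below 0.06 rad and angle between the x axis of module and the x axis of clamp, either way round below 0.2 rad and contact force between the fingers and module below 0.2 N and contact force between jaw and module below 8 N), for 0.2 s.
2. the sliding jaw, worked by its trigger, grips the module (contact force between jaw and module above 10 N and contact force between clamp and module above 8 N), for 0.2 s.
At the end, for the whole second after the job is handed in: the module stands flat on the bed (within 4 mm and 0.06 rad), flush against the fixed jaw (within 6 mm along the bar), centred within 10 mm, its long side along the bar within 0.07 rad, at rest, and the sliding jaw presses on it with more than 10 N (x of module in the frame of clamp between 0.118 and 0.13 m and y of module in the frame of clamp between -0.01 and 0.01 m and z of module in the frame of clamp between 0.008 and 0.016 m and angle between module's own z axis and vertical below 0.06 rad and angle between the x axis of module and the x axis of clamp, either way round below 0.07 rad and contact force between jaw and module above 10 N and linear speed of module below 0.01 m/s); the robot touches nothing.
It fails at once if the module is crushed: the sliding jaw presses on it with more than 34 N (contact force between jaw and module above 34 N).
It fails at once if the sliding jaw is pushed by hand instead of by its trigger (contact force between any of the fingers, the arm and jaw above 5 N).
It fails at once if something else on the bench is moved by more than 30 mm (distance of any of screwdriver, tape_roll, blue_case, flat_module, cup, screw_jar from where it was at the start of the episode above 0.03 m).
It also fails if it takes over 58 s, if anything falls off the work surface, if the arm or the gripper's body presses on something with over 40 N, if the wrist force passes 120 N, or if a joint passes its speed limit or range.

## Robot

A 6-joint arm with a two-finger parallel gripper is mounted at the origin on the work surface. World frame = base frame: x ahead of the robot, y to its left, z up, the work surface at z = 0. Lengths are in m, angles in rad, forces in N, time in s.
With the tool pointing down it reaches from about 0.3 to 0.775 m from the base axis. Payload 14.6 kg.
Tool frame: the origin (TCP) lies at the very end of the fingers, on their centre line; the grasp point (between the pads) lies 19 mm behind it; z points along the fingers, y is the line along which they close (so a half turn about z gives the same grasp; the last joint's range is limited). The gripper opens to 94 mm and grips with 3 to 60 N. Pads are 16 mm wide; open, the fingers measure 119 mm over their backs; the gripper's body (75 mm by 177 mm) begins 78 mm behind the grasp point.
Start: joints at [1.067, 0.3, 1.521, -0, 1.321, -0.067], TCP at [0.233, 0.498, 0.205] pointing down, gripper open.
Joint ranges: [-3.03, 3.03], [-0.79, 2.21], [0.23, 2.52], [-1.04, 4.18], [0, 3.07], [-2.55, 2.55]. Speed limits (rad/s): [2.22, 2.22, 2.57, 3.14, 3.14, 3.14].

## Interface

Orientations are given as [roll, pitch, yaw] about the fixed x, y, z axes, in that order (R = Rz(yaw) Ry(pitch) Rx(roll)).
In Python, from station import ctrl, cams gives the robot as it stands. The module is installed in compiled form; this text tells all that it offers.
- The arm moves only by the tool arm_command, never from a script. Its argument "plan" is a list that holds one entry, the list of rows, each a list of 7 numbers: the shift along the tool's x, y, z in normalised numbers (1 is 1000 mm), then the turn, a rotation vector about the tool's x, y, z in fractions of the full range, 1 being 4 rad, then the closure, from -1 (fully open) to 1 (shut). A call has 1 to 12 rows; each row is the pose to reach, as a shift and turn from the pose commanded when the call began, along the tool's axes at that moment; what a row does not reach only later rows make up. A row lasts 1/10 s, in which the tool goes at most 50 mm and 8.59 degrees, less where a joint would pass 70% of its speed; a pose out of reach is approached as far as the arm can. A shift or turn number past 1, either way, is cut back to 1. A call with a gripper value outside its range is refused whole. The fingers move at their own pace and stop on an object; "squeeze" is the grip in N (left out, the last holds). Time passes only in rows, so rows that repeat a pose let the fingers close. It gives the time, the measured TCP pose, the force, the opening and the grip force at its end, in the units of the state.
- ctrl.get_obs(): the state, without advancing time (a new reading comes with each control period).
- cams.camera(name): name is "scene" or "top" or "wrist"; returns (picture, depth): 384x512x3 uint8, blue, green, red; 384x512 float32, m along the optical axis (not along the pixel's ray), 0 where there is no reading.
- cams.camera_info(name): a dict with "fx", "fy", "cx", "cy" (pixels), "world_to_cam" (4x4, takes a point from world to camera coordinates). Camera axes: x right, y down, z forward; pixel columns grow to the right and rows downward; lengths in m; the calibration is good to about 2 mm. A picture is of the moment at which its call begins: read the wrist's pose just before it. camera_info takes no time and is no camera call; for the wrist camera it gives the pose at the moment of the call.
- ctrl.hand_in(): hands the job in; it is judged then, once.
The state is a dict: "time_s": time; "qpos": joint angles; "joint_vel": joint speeds; "tau": joint torques, N m; "ee_pos": TCP position; "eef_rot": TCP orientation; "force": force on the tool from outside, world axes, zero at the start; "moment": the same for the moment, N m; "grip_width": finger opening in m; "grip_force": force on a finger pad.
Only numpy, scipy, OpenCV 4.12 (cv2) and the standard library are available. Lean on these libraries where they do the work, as an engineer would, in place of code of your own. Each camera call takes 0.05 s, during which the arm holds its last target. There are 200 camera calls.

## Working session

There is one attempt and no reset: what is moved stays moved. The work goes in short steps, Python scripts to look and compute and a tool call to move; the robot and the scene stay as the last step left them, time stands still between calls to the robot, and variables do not carry over. Pictures are saved under pics/ and viewed, at most 10 in all, crops included, and the job is handed in when it is done.

Besides the shell and the picture viewer there is one more tool, called in YAML: its name, and indented under it one key for each argument. arm_command: Moves the arm, as the interface text tells. Its arguments: {"type":"object","properties":{"plan":{"type":"array"},"squeeze":{"type":"number"}},"required":["plan"]}

```bash
mkdir -p pics
cat > h.py <<'E'
import numpy as np, cv2
from station import ctrl, cams
def shot(n):
    i=cams.camera_info(n); p,d=cams.camera(n); return p,d,i
def pts(d,i):
    v,u=np.mgrid[:d.shape[0],:d.shape[1]]
    c=np.stack([(u-i['cx'])/i['fx']*d,(v-i['cy'])/i['fy']*d,d,np.ones_like(d)],-1)
    return (c@np.linalg.inv(np.array(i['world_to_cam'])).T)[...,:3]
E
python3 - <<'E'
from h import *
for n in ['top','scene']:
    p,d,i=shot(n); cv2.imwrite(f'pics/{n}.png',cv2.resize(p,(800,600))); np.savez(f'{n}.npz',p=p,d=d,w=pts(d,i))
    print(n,i)
o=ctrl.get_obs(); print(o)
E
```

```text
top {'fx': 349.4357409197017, 'fy': 349.4357409197017, 'cx': 250.96502821622903, 'cy': 190.6205113450447, 'world_to_cam': array([[ 0.08651637, -0.99623321, -0.00585736, -0.07086936],
       [-0.976257  , -0.08360666, -0.19983041,  0.5418985 ],
       [ 0.19858798,  0.02300689, -0.97981299,  1.13109286],
       [ 0.        ,  0.        ,  0.        ,  1.        ]])}
scene {'fx': 453.35245167925814, 'fy': 453.35245167925814, 'cx': 263.69303473103093, 'cy': 187.17749494201604, 'world_to_cam': array([[ 0.71208883,  0.70198866, -0.01189227, -0.36182978],
       [ 0.48536122, -0.50444229, -0.71411656, -0.18064853],
       [-0.50730069,  0.50274238, -0.69992579,  1.86873205],
       [ 0.        ,  0.        ,  0.        ,  1.        ]])}
{'time_s': 0.1, 'qpos': array([ 1.06738042e+00,  3.00390610e-01,  1.52151562e+00,  1.29512158e-05,
        1.32068285e+00, -6.65972887e-02]), 'joint_vel': array([ 0.00171442, -0.00122951, -0.00107262, -0.00115401, -0.00012131,
        0.00220411]), 'tau': array([ 2.49560166e-03, -5.32638717e+01, -3.53284192e+01,  7.10126921e-02,
        2.33927235e-02, -5.76605294e-05]), 'ee_pos': array([0.2325697 , 0.49815556, 0.20495817]), 'eef_rot': array([-3.14059927e+00, -7.88276841e-05,  2.70477078e+00]), 'force': array([-0.32165545,  0.38159126, -0.62009201]), 'moment': array([ 0.00605106,  0.0048605 , -0.02163332]), 'grip_force': 0.0, 'grip_width': 0.09423121688382205}
```

View pics/top.png

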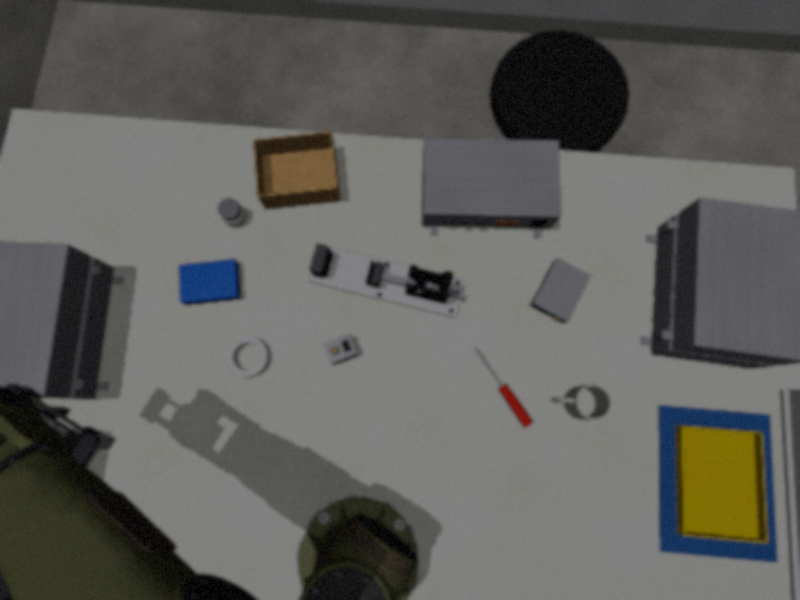

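View pics/scene.png

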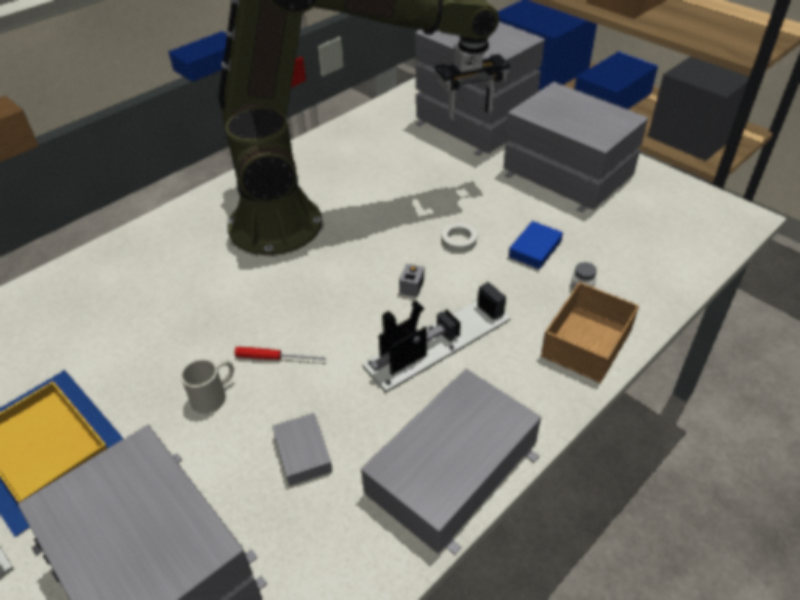

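The top view shows the module at about (342,348). The clamp runs from the head at (432,283) to the fixed jaw at (320,260), so its +x points roughly towards world +y.

Run:
```python
from h import *
for n,box in [('top',((185,310),(145,335))),('scene',((160,255),(225,335)))]:
    f=np.load(n+'.npz'); w=f['w']; (r0,r1),(c0,c1)=box; 
    m=np.zeros(w.shape[:2],bool); m[int(r0*1):r1,c0:c1]=1; 
    if n=='top': m[:]=0; m[148:240,190:305]=1
    X=w[m]; print(n,'bench z',np.median(w[...,2][(abs(w[...,2])<.03)&m]), X.min(0),X.max(0))
    for lo,hi,name in [(.035,.06,'modtop'),(.06,.08,'jawtops'),(.09,.11,'head'),(.13,.2,'trig/grip'),(.007,.018,'bed')]:
        k=(X[:,2]>lo)&(X[:,2]<hi); Y=X[k]
        if len(Y)<3: print(name,len(Y)); continue
        # cluster
        mm=np.zeros(w.shape[:2],np.uint8); mm[m]=k; nc,l,s,_=cv2.connectedComponentsWithStats(mm)
        for j in range(1,nc):
            if s[j,4]<12: continue
            P=w[l==j]; r=cv2.minAreaRect((P[:,:2]*1000).astype(np.float32))
            print(name,s[j].tolist(),P.mean(0).round(4),'rect',np.round(r[0],1),np.round(r[1],1),round(r[2],1))
```

```text
top bench z 0.000992973011986198 [ 0.31054212 -0.21982637 -0.0097236 ] [0.73163795 0.21227513 1.21613217]
modtop [199, 160, 13, 17, 34] [0.6035 0.1352 0.0491] rect [607.4 131.8] [25.1 64.4] 52.9
modtop [243, 172, 23, 11, 108] [ 0.5914 -0.0266  0.0477] rect [591.5 -29.3] [80.3 18.3] 79.9
modtop [272, 178, 9, 8, 29] [ 0.5866 -0.1092  0.0473] rect [ 585.1 -105.4] [28.5 20.1] 81.4
modtop [234, 180, 9, 4, 16] [0.5765 0.0235 0.0487] rect [576.   23.4] [ 7.1 27.8] 2.2
modtop [286, 184, 10, 8, 49] [ 0.5697 -0.159   0.0483] rect [ 570.1 -157.8] [32.7 17.1] 82.8
modtop [259, 186, 27, 8, 42] [ 0.5579 -0.0939  0.0469] rect [557.8 -94.6] [90.5  1.5] 81.1
modtop [207, 214, 21, 19, 251] [0.4283 0.0798 0.0488] rect [429.3  80.3] [46.8 59.6] 27.4
jawtops [197, 156, 15, 19, 188] [0.6172 0.1424 0.0709] rect [618.1 142.8] [34.1 62.6] 80.8
jawtops [233, 166, 12, 16, 113] [0.5985 0.021  0.0655] rect [600.1  21.3] [29.8 50.4] 79.9
jawtops [273, 177, 8, 3, 14] [ 0.5942 -0.1072  0.0682] rect [ 594.5 -106.6] [24.5  2.1] 78.7
jawtops [269, 187, 17, 5, 22] [ 0.5551 -0.1112  0.0698] rect [ 555.1 -110.7] [55.1  1
[... 1601 characters left out ...]
 9, 9, 26] [ 0.8101 -0.0838  0.0916] rect [806.9 -82.6] [22.9 31.7] 51.6
head [305, 251, 7, 4, 12] [ 0.7987 -0.1042  0.0913] rect [ 799.3 -103.5] [18.8 10.6] 77.0
trig/grip [263, 192, 8, 12, 63] [ 0.5865 -0.0653  0.1472] rect [583.2 -63.9] [16.8 28.6] 85.8
trig/grip [244, 199, 10, 15, 113] [ 0.579  -0.1356  0.1547] rect [ 574.6 -133.2] [21.3 32. ] 80.9
bed [325, 162, 10, 6, 20] [0.5474 0.3236 0.0125] rect [545.7 322.1] [41.1  8. ] 9.8
bed [255, 184, 14, 6, 31] [0.4428 0.0538 0.0131] rect [443.1  54.9] [47.9 19.8] 45.1
bed [232, 193, 95, 57, 1042] [ 0.6093 -0.0118  0.0111] rect [595.4  -7.5] [347.1  95.7] 81.0
bed [273, 207, 6, 6, 15] [0.5583 0.0075 0.0124] rect [557.9   5.8] [29.4 11.4] 86.3
```

```bash
cat >> h.py <<'E'
from scipy.spatial.transform import Rotation as R
A=np.radians(80.8); CX=np.array([np.cos(A),np.sin(A)]); CY=np.array([-np.sin(A),np.cos(A)]); O=np.array([.5917,-.0278])
def cl(x,y): return O+x*CX+y*CY          # clamp m -> world
def tocl(p): q=np.asarray(p)[:2]-O; return np.array([q@CX,q@CY])
def go(x,y,z,yaw,roll=np.pi,pitch=0):
    o=ctrl.get_obs(); Rc=R.from_euler('xyz',o['eef_rot']); Rt=R.from_euler('xyz',[roll,pitch,yaw])
    s=Rc.inv().apply(np.array([x,y,z])-o['ee_pos'])*1000; r=(Rc.inv()*Rt).as_rotvec()
    print('shift',s.round(1),'turn',r.round(3),'t',o['time_s'],'F',o['force'].round(1))
E
python3 -c "
from h import *
go(.429,.0785,.14,np.radians(117.5))
print(tocl([.5865,-.062]),cl(.112,0))"
```

```text
shift [-355.5 -297.1   65.2] turn [-0.001  0.     0.654] t 0.1 F [-0.3  0.4 -0.6]
[-0.03459144 -0.00033483] [0.60960669 0.08275926]
```

Careful with the scale: shifts go in shares of 1000 mm and turns go in shares of 4 rad. That gives: -355 mm / 1000 = -0.355, -297 mm / 1000 = -0.297, 0.654 rad / 4 = 0.1635.

arm_command:
  plan:
    - [[-0.355,-0.297,0.065,0,0,0.1635,-1],[-0.355,-0.297,0.065,0,0,0.1635,-1],[-0.355,-0.297,0.065,0,0,0.1635,-1],[-0.355,-0.297,0.065,0,0,0.1635,-1],[-0.355,-0.297,0.065,0,0,0.1635,-1],[-0.355,-0.297,0.065,0,0,0.1635,-1],[-0.355,-0.297,0.065,0,0,0.1635,-1],[-0.355,-0.297,0.065,0,0,0.1635,-1],[-0.355,-0.297,0.065,0,0,0.1635,-1],[-0.355,-0.297,0.065,0,0,0.1635,-1],[-0.355,-0.297,0.065,0,0,0.1635,-1],[-0.355,-0.297,0.065,0,0,0.1635,-1]]
  squeeze: 25

```text
time_s: 1.3
ee_pos: [0.4284, 0.0793, 0.1403]
eef_rot: [-3.141, -0.0, 2.05]
force: [-0.6, 0.6, -0.1]
grip_width: 0.0939
grip_force: 0.0
```

Run:
```python
from h import *
o=ctrl.get_obs(); print(o['ee_pos'],o['eef_rot'])
p,d,i=shot('wrist'); w=pts(d,i); cv2.imwrite('pics/w1.png',p); np.savez('w1.npz',p=p,d=d,w=w)
m=((w[...,2]>.043)&(w[...,2]<.053)&(np.hypot(w[...,0]-.429,w[...,1]-.078)<.05)).astype(np.uint8)
P=w[m>0]; r=cv2.minAreaRect((P[:,:2]*1000).astype(np.float32)); print(len(P),P.mean(0),r)
go(.429,.0785,.015,np.radians(117.5))
```

```text
[0.42844042 0.07926409 0.14031342] [-3.14111445e+00 -3.36055607e-04  2.05004332e+00]
3468 [0.4293945  0.07739463 0.0494413 ] ((429.5572204589844, 77.01314544677734), (46.07196807861328, 59.96781539916992), 27.55508804321289)
shift [ -1.4   0.  125.5] turn [-0. -0.  0.] t 1.35 F [ 0.4 -1.   0.4]
```

View pics/w1.png

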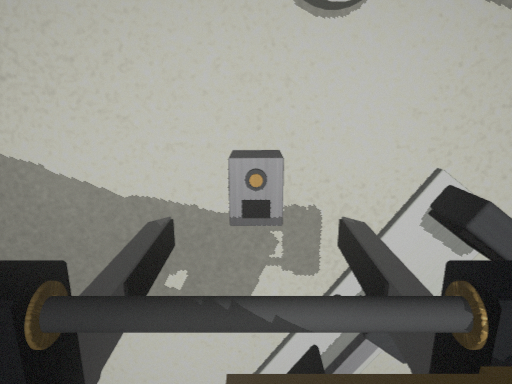

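The module is at pixel (256,188), squarely aligned between the fingers. The wrist view puts it at (429.5, 77) mm.

To row units: 125 mm / 1000 = 0.125, 110 mm / 1000 = 0.11.

arm_command:
  plan:
    - [[-0.002,0,0.04,0,0,0,-1],[-0.002,0,0.08,0,0,0,-1],[-0.002,0,0.11,0,0,0,-1],[-0.002,0,0.125,0,0,0,-1],[-0.002,0,0.125,0,0,0,-1],[-0.002,0,0.125,0,0,0,1],[-0.002,0,0.125,0,0,0,1],[-0.002,0,0.125,0,0,0,1],[-0.002,0,0.125,0,0,0,1],[-0.002,0,0.125,0,0,0,1],[-0.002,0,0.125,0,0,0,1],[-0.002,0,0.125,0,0,0,1]]

```text
time_s: 2.55
ee_pos: [0.4296, 0.0773, 0.0155]
eef_rot: [3.142, 0.0, 2.051]
force: [-0.9, 0.3, 2.9]
grip_width: 0.0459
grip_force: 25.0
```

```bash
python3 -c "
from h import *
go(.429,.078,.13,np.radians(117.5))
go(*cl(.110,0),.13,A)"
```

```text
shift [   0.9   -0.2 -114.5] turn [0. 0. 0.] t 2.55 F [-0.9  0.3  2.9]
shift [ -79.8  161.  -114.4] turn [0.    0.    0.641] t 2.55 F [-0.9  0.3  2.9]
```

To row units: 161 mm / 1000 = 0.161, -114 mm / 1000 = -0.114, 0.641 rad / 4 = 0.1603.

arm_command:
  plan:
    - [[0,0,-0.04,0,0,0,1],[0,0,-0.08,0,0,0,1],[0,0,-0.114,0,0,0,1],[-0.02,0.04,-0.114,0,0,0.0375,1],[-0.04,0.08,-0.114,0,0,0.075,1],[-0.06,0.12,-0.114,0,0,0.1125,1],[-0.08,0.161,-0.114,0,0,0.15,1],[-0.08,0.161,-0.114,0,0,0.1603,1],[-0.08,0.161,-0.114,0,0,0.1603,1],[-0.08,0.161,-0.114,0,0,0.1603,1]]

```text
time_s: 3.55
ee_pos: [0.6086, 0.0806, 0.1288]
eef_rot: [-3.14, 0.0, 1.411]
force: [0.1, -0.2, -4.9]
grip_width: 0.0461
grip_force: 25.0
```

Run:
```python
from h import *
o=ctrl.get_obs(); print(o['ee_pos'],o['eef_rot'],tocl(o['ee_pos']))
p,d,i=shot('wrist'); w=pts(d,i); cv2.imwrite('pics/w2.png',p); np.savez('w2.npz',p=p,d=d,w=w)
q=w.copy(); q[...,:2]=np.stack([(w[...,:2]-O)@CX,(w[...,:2]-O)@CY],-1)
for n,lo,hi in [('jaws',.06,.08),('bed',.007,.018),('mod',.085,.2)]:
    m=((q[...,2]>lo)&(q[...,2]<hi)&(abs(q[...,1])<.07)&(abs(q[...,0])<.22)).astype(np.uint8)
    nc,l,s,_=cv2.connectedComponentsWithStats(m)
    for j in range(1,nc):
        if s[j,4]>100:
            P=q[l==j]; print(n,s[j].tolist(),P.min(0).round(4),P.max(0).round(4),cv2.minAreaRect((P[:,:2]*1000).astype(np.float32)))
go(*cl(.110,0),.028,A)
```

```text
[0.60856784 0.08063456 0.12882971] [-3.14005366e+00  3.66234648e-04  1.41148203e+00] [0.10973654 0.00068579]
jaws [211, 95, 93, 49, 4330] [ 0.1524 -0.0331  0.0652] [0.186  0.0309 0.0754] ((169.1881561279297, -1.117095947265625), (64.0195083618164, 33.60553741455078), 89.99220275878906)
jaws [229, 347, 11, 27, 187] [-0.0471  0.0143  0.06  ] [-0.0256  0.0223  0.0799] ((-35.652587890625, 15.226719856262207), (21.517385482788086, 7.841830730438232), 24.360994338989258)
jaws [273, 347, 12, 27, 179] [-0.0527 -0.0236  0.0602] [-0.0257 -0.0156  0.0798] ((-38.73992919921875, -16.382041931152344), (7.902946472167969, 26.826772689819336), 70.5931396484375)
bed [205, 88, 105, 108, 4723] [ 0.0979 -0.0462  0.0097] [0.1931 0.0442 0.0158] ((145.55404663085938, -0.9368629455566406), (90.29925537109375, 95.1714859008789), 89.88093566894531)
bed [213, 333, 19, 41, 665] [-0.0993  0.0251  0.0098] [-0.0477  0.0446  0.0151] ((-73.41429901123047, 35.28476333618164), (18.912109375, 51.97371292114258), 88.49007415771484)
bed [242, 333, 6, 41, 246] [-0.0985  0.0088  0.0118] [-0.048   0.0145  0.0154] ((-73.2078857421875, 11.590508460998535), (5.33287239074707, 50.48176193237305), 89.50956726074219)
bed [265, 333, 6, 41, 232] [-0.0996 -0.0154  0.0118] [-0.0484 -0.0097  0.015 ] ((-73.97199249267578, -12.520404815673828), (51.198482513427734, 5.344449996948242), 0.47752392292022705)
bed [281, 333, 19, 41, 660] [-0.1003 -0.0456  0.0109] [-0.0478 -0.0261  0.015 ] ((-74.12661743164062, -36.5240478515625), (53.0443115234375, 18.74781608581543), 2.3376011848449707)
mod [161, 175, 190, 121, 15607] [ 0.0879 -0.0357  0.117 ] [0.1405 0.0349 0.2   ] ((114.28199768066406, -0.4192466735839844), (52.505462646484375, 70.63312530517578), 0.2729472219944)
shift [  0.2   0.7 101.3] turn [-0.001  0.     0.001] t 3.6 F [-0.1  0.3 -4.7]
```

View pics/w2.png

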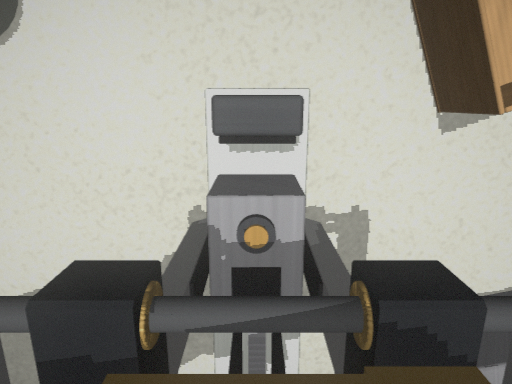

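The module at (256,235) is aligned with the fixed jaw and its face at row 140. The clamp yaw is confirmed, and its centre line lies about 1 mm towards the tool's +y.

To row units: 101 mm / 1000 = 0.101, 1.7 mm / 1000 = 0.0017.

arm_command:
  plan:
    - [[0,0.0017,0.04,0,0,0,1],[0,0.0017,0.075,0,0,0,1],[0,0.0017,0.092,0,0,0,1],[0,0.0017,0.098,0,0,0,1],[0,0.0017,0.101,0,0,0,1],[0,0.0017,0.101,0,0,0,1],[0,0.0017,0.101,0,0,0,1]]

```text
time_s: 4.3
ee_pos: [0.6116, 0.0805, 0.0298]
eef_rot: [3.14, -0.0, 1.41]
force: [1.0, -0.6, -3.9]
grip_width: 0.0459
grip_force: 25.0
```

To row units: -190 mm / 1000 = -0.19, -140 mm / 1000 = -0.14.

arm_command:
  plan:
    - [[0,0,0,0,0,0,-1],[0,0,0,0,0,0,-1],[0,0,0,0,0,0,-1],[0,0,0,0,0,0,-1],[0,0,0,0,0,0,-1],[0,0,-0.04,0,0,0,-1],[0,0,-0.09,0,0,0,-1],[0,0,-0.14,0,0,0,-1],[0,0,-0.19,0,0,0,-1],[0,0,-0.19,0,0,0,-1]]

```text
time_s: 5.3
ee_pos: [0.6131, 0.0806, 0.2261]
eef_rot: [3.13, -0.003, 1.41]
force: [0.4, -0.6, -0.6]
grip_width: 0.0939
grip_force: 0.0
```

```bash
sed -i 's/O=np.array(\[.5917,-.0278\])/O=np.array([.5917,-.0278])-.0015*CX-.001*CY/' h.py
python3 - <<'E'
from h import *
o=ctrl.get_obs(); print(o['ee_pos'],o['eef_rot'],tocl(o['ee_pos']))
p,d,i=shot('wrist'); w=pts(d,i); cv2.imwrite('pics/w3.png',p)
q=w.copy(); q[...,:2]=np.stack([(w[...,:2]-O)@CX,(w[...,:2]-O)@CY],-1)
for n,lo,hi in [('jaws',.063,.08),('bed',.007,.018),('mod',.055,.063),('trig',.13,.165)]:
    m=((q[...,2]>lo)&(q[...,2]<hi)&(abs(q[...,1])<.05)&(abs(q[...,0])<.22)).astype(np.uint8)
    nc,l,s,_=cv2.connectedComponentsWithStats(m)
    for j in range(1,nc):
        if s[j,4]>100:
            P=q[l==j]; print(n,s[j].tolist(),P.min(0).round(4),P.max(0).round(4),cv2.minAreaRect((P[:,:2]*1000).astype(np.float32)))
E
```

```text
[0.61314661 0.08057956 0.22613993] [ 3.13043061e+00 -2.63004567e-03  1.40987779e+00] [ 0.11191431 -0.00284287]
jaws [217, 99, 66, 35, 2203] [ 0.1538 -0.032   0.0654] [0.1871 0.0319 0.0755] ((170.43875122070312, -0.028289794921875), (63.980247497558594, 33.20309829711914), 89.89885711669922)
jaws [244, 154, 18, 17, 236] [ 0.1157 -0.0113  0.0631] [0.1327 0.0063 0.0685] ((124.19709014892578, -2.5064592361450195), (17.657642364501953, 16.956829071044922), 88.0016860961914)
jaws [228, 218, 46, 8, 282] [ 0.0543 -0.0244  0.063 ] [0.0634 0.0243 0.0671] ((58.800506591796875, -0.04338264465332031), (48.75199890136719, 9.010376930236816), 89.83971405029297)
jaws [228, 226, 46, 18, 709] [ 0.0334 -0.0247  0.063 ] [0.0531 0.0248 0.0698] ((43.65675354003906, -0.04554557800292969), (49.54474639892578, 19.33993911743164), 88.68063354492188)
bed [211, 93, 79, 203, 7297] [-0.0635 -0.045   0.0099] [0.1946 0.0454 0.0179] ((65.54476928710938, 0.23878860473632812), (90.20130157470703, 257.9272155761719), 89.90397644042969)
bed [219, 333, 11, 19, 198] [-0.1494  0.0306  0.0113] [-0.119  0.045  0.017] ((-134.
[... 303 characters left out ...]
7, 2116] [ 0.0815 -0.0254  0.0552] [0.1418 0.0206 0.063 ] ((111.62519836425781, -2.4425525665283203), (46.02777099609375, 60.34099578857422), 89.77576446533203)
mod [228, 215, 46, 3, 101] [ 0.0622 -0.0247  0.0551] [0.0634 0.0248 0.0626] ((62.8501091003418, 0.04387664794921875), (49.43270492553711, 1.1785621643066406), 89.81565856933594)
mod [228, 224, 45, 6, 169] [ 0.0488 -0.0239  0.0556] [0.0553 0.0248 0.063 ] ((52.39201354980469, 0.5335769653320312), (6.440090179443359, 48.722232818603516), 0.8784215450286865)
trig [237, 338, 27, 24, 609] [-0.0399 -0.0112  0.1301] [-0.0247  0.0123  0.1605] ((-32.2215690612793, 0.5101766586303711), (15.161816596984863, 23.4550838470459), 0.5424387454986572)
```

View pics/w3.png

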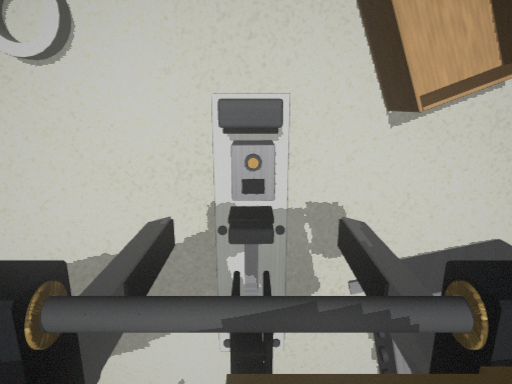

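The module at (253,170) stands flat between the pads, measuring x = 111.6, y = −2.4 mm. The jaw face is at row 210, about x = 64 mm. Next I go to the trigger.

```bash
python3 -c "
from h import *
go(*cl(-.002,0),.143,A)"
```

```text
shift [-113.8   -2.3   78.8] turn [ 0.006 -0.001 -0.   ] t 5.35 F [-0.4  0.8 -0.9]
```

To row units: -114 mm / 1000 = -0.114, -80 mm / 1000 = -0.08.

arm_command:
  plan:
    - [[-0.04,-0.002,0,0,0,0,1],[-0.08,-0.002,0,0,0,0,1],[-0.114,-0.002,0,0,0,0,1],[-0.114,-0.002,0.02,0,0,0,1],[-0.114,-0.002,0.045,0,0,0,1],[-0.114,-0.002,0.068,0,0,0,1],[-0.114,-0.002,0.068,0,0,0,1],[-0.114,-0.002,0.068,0,0,0,1],[-0.114,-0.002,0.068,0,0,0,1],[-0.114,-0.002,0.068,0,0,0,1]]
  squeeze: 10

```text
time_s: 6.35
ee_pos: [0.5912, -0.0318, 0.1515]
eef_rot: [3.14, -0.0, 1.41]
force: [-0.6, -0.6, 1.0]
grip_width: 0.0175
grip_force: 0.0
```

```bash
cat >> h.py <<'E'
def st():
    o=ctrl.get_obs(); c=tocl(o['ee_pos']); f=o['force']; print('t %.2f cl %s z %.1f Fx %.2f Fy %.2f Fz %.2f w %.1f'%(o['time_s'],(c*1000).round(1),o['ee_pos'][2]*1000,f[:2]@CX,f[:2]@CY,f[2],o['grip_width']*1000))
E
python3 -c "
from h import *
st(); go(*cl(-.002,0),.143,A)"
```

```text
t 6.35 cl [-2.5  0.9] z 151.5 Fx -0.66 Fy 0.53 Fz 0.97 w 17.5
shift [0.5 0.8 8.5] turn [ 0.002 -0.    -0.   ] t 6.35 F [-0.6 -0.6  1. ]
```

arm_command:
  plan:
    - [[0,0.001,0.0085,0,0,0,1],[0,0.001,0.0085,0,0,0,1],[-0.004,0.001,0.0085,0,0,0,1],[-0.008,0.001,0.0085,0,0,0,1],[-0.012,0.001,0.0085,0,0,0,1],[-0.016,0.001,0.0085,0,0,0,1],[-0.019,0.001,0.0085,0,0,0,1],[-0.019,0.001,0.0085,0,0,0,1]]

```text
time_s: 7.15
ee_pos: [0.5887, -0.0511, 0.142]
eef_rot: [3.141, -0.0, 1.409]
force: [0.1, 0.1, 1.0]
grip_width: 0.0004
grip_force: 0.7
```

```bash
python3 -c "
from h import *
st()"
```

```text
t 7.15 cl [-22.    0.2] z 142.0 Fx 0.12 Fy -0.09 Fz 0.96 w 0.4
```

To row units: -4 mm / 1000 = -0.004, -2 mm / 1000 = -0.002.

arm_command:
  plan:
    - [[-0.002,0,0,0,0,0,1],[-0.004,0,0,0,0,0,1],[-0.004,0,0,0,0,0,1]]

```text
time_s: 7.45
ee_pos: [0.5882, -0.0541, 0.142]
eef_rot: [3.141, -0.001, 1.41]
force: [2.2, 6.3, -0.9]
grip_width: 0.0008
grip_force: 3.3
```

```bash
python3 -c "
from h import *
st()
p,d,i=shot('scene'); cv2.imwrite('pics/s2.png',cv2.resize(p[150:270,200:360],(800,600),interpolation=cv2.INTER_CUBIC)); st()"
```

```text
t 7.45 cl [-25.    0.3] z 142.0 Fx 6.59 Fy -1.21 Fz -0.94 w 0.8
t 7.50 cl [-25.    0.2] z 142.0 Fx 6.43 Fy -0.48 Fz -0.44 w 0.4
```

View pics/s2.png

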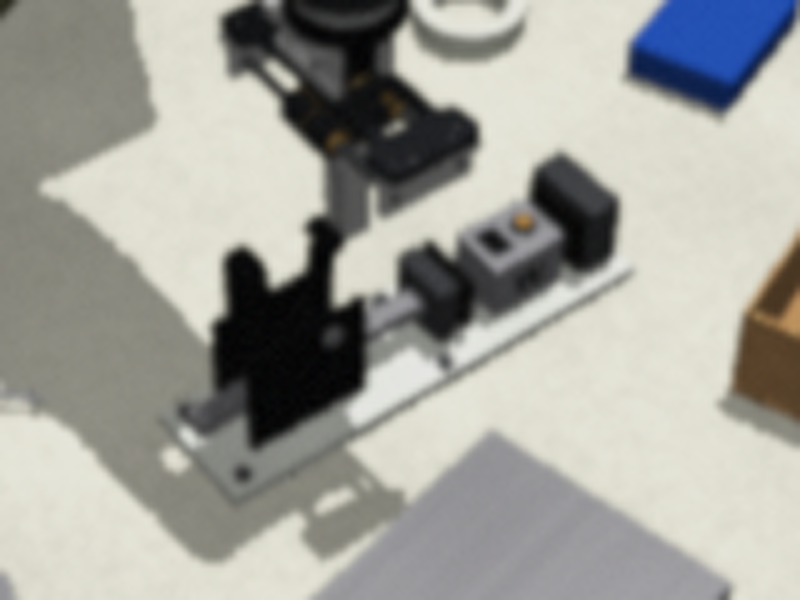

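The finger, at about (345,215), rests against the roller top at (325,225), and the module sits properly on the bed. I start the first squeeze.

To row units: -8 mm / 1000 = -0.008, -4 mm / 1000 = -0.004.

arm_command:
  plan:
    - [[-0.004,0,0,0,0,0,1],[-0.008,0,0,0,0,0,1],[-0.008,0,0,0,0,0,1]]

```text
time_s: 7.8
ee_pos: [0.587, -0.0616, 0.142]
eef_rot: [3.141, -0.002, 1.41]
force: [3.0, 10.1, -0.0]
grip_width: 0.0001
grip_force: 5.0
```

To row units: -8 mm / 1000 = -0.008, -4 mm / 1000 = -0.004.

arm_command:
  plan:
    - [[-0.004,0,0,0,0,0,1],[-0.008,0,0,0,0,0,1],[-0.008,0,0,0,0,0,1]]

```text
time_s: 8.1
ee_pos: [0.5857, -0.0694, 0.142]
eef_rot: [3.141, -0.002, 1.41]
force: [2.1, 10.2, 0.6]
grip_width: 0.0009
grip_force: 5.1
```

To row units: -8 mm / 1000 = -0.008, -4 mm / 1000 = -0.004.

arm_command:
  plan:
    - [[-0.004,0,0,0,0,0,1],[-0.008,0,0,0,0,0,1],[-0.008,0,0,0,0,0,1]]

```text
time_s: 8.4
ee_pos: [0.5844, -0.0772, 0.1419]
eef_rot: [3.142, -0.002, 1.41]
force: [2.4, 9.9, -0.6]
grip_width: 0.0007
grip_force: 5.3
```

```bash
python3 -c "
from h import *
st()"
```

```text
t 8.40 cl [-48.5   0.3] z 141.9 Fx 10.16 Fy -0.78 Fz -0.64 w 0.7
```

To row units: -8 mm / 1000 = -0.008, -4 mm / 1000 = -0.004.

arm_command:
  plan:
    - [[-0.004,0,0,0,0,0,1],[-0.008,0,0,0,0,0,1],[-0.008,0,0,0,0,0,1]]

```text
time_s: 8.7
ee_pos: [0.5836, -0.0825, 0.1419]
eef_rot: [3.141, -0.007, 1.411]
force: [5.6, 27.0, 0.4]
grip_width: 0.0004
grip_force: 13.7
```

To row units: -2 mm / 1000 = -0.002.

arm_command:
  plan:
    - [[-0.002,0,0,0,0,0,1],[-0.002,0,0,0,0,0,1]]

```text
time_s: 8.9
ee_pos: [0.5835, -0.0828, 0.142]
eef_rot: [3.141, -0.009, 1.412]
force: [6.9, 37.1, -0.3]
grip_width: 0.0005
grip_force: 19.0
```

Run:
```python
from h import *
st()
p,d,i=shot('top'); w=pts(d,i); q=w.copy(); q[...,:2]=np.stack([(w[...,:2]-O)@CX,(w[...,:2]-O)@CY],-1)
for n,lo,hi in [('jaw',.063,.069)]:
    m=((q[...,2]>lo)&(q[...,2]<hi)&(abs(q[...,1])<.03)&(q[...,0]>.02)&(q[...,0]<.14)); P=q[m]; print(len(P),np.percentile(P,[2,50,98],axis=0)[:,0])
```

```text
t 8.90 cl [-54.1   0.3] z 142.0 Fx 37.72 Fy -0.86 Fz -0.26 w 0.5
125 [0.05070647 0.06713388 0.13541564]
```

The trigger stop is at TCP x of about −53.7. I release and measure the jaw.

To row units: 48 mm / 1000 = 0.048, 40 mm / 1000 = 0.04.

arm_command:
  plan:
    - [[0.01,0,0,0,0,0,1],[0.02,0,0,0,0,0,1],[0.03,0,0,0,0,0,1],[0.04,0,0,0,0,0,1],[0.048,0,0,0,0,0,1],[0.048,0,0,0,0,0,1]]

```text
time_s: 9.55
ee_pos: [0.5904, -0.04, 0.1419]
eef_rot: [-3.142, 0.0, 1.411]
force: [0.3, -0.7, 0.0]
grip_width: 0.0001
grip_force: 0.0
```

```bash
cat >> h.py <<'E'
def jaw():
    for n in ['top','scene']:
        p,d,i=shot(n); w=pts(d,i); q=w.copy(); q[...,:2]=np.stack([(w[...,:2]-O)@CX,(w[...,:2]-O)@CY],-1)
        b=(abs(q[...,1])<.03)&(q[...,0]>.02)&(q[...,0]<.147)
        J=q[b&(q[...,2]>.0635)&(q[...,2]<.068)&(abs(q[...,1])<.02)]; M=q[b&(q[...,2]>.057)&(q[...,2]<.062)]
        print(n,'jaw/con x',np.sort(J[:,0]*1000).round()[::6],'mod',(np.percentile(M[:,0],[3,50,97])*1000).round(1),(M[:,1].mean()*1000).round(1))
E
python3 -c "
from h import *
st();jaw()"
```

```text
t 9.55 cl [-10.8   0.3] z 141.9 Fx -0.64 Fy -0.37 Fz 0.00 w 0.1
top jaw/con x [107. 124. 128. 134.] mod [107.2 121.5 143.2] -1.8
scene jaw/con x [ 44.  50.  52.  56.  62. 102.] mod [ 48.   96.9 138.6] -1.4
```

```bash
cat >> h.py <<'E'
def jw():
    p,d,i=shot('wrist'); w=pts(d,i); q=w.copy(); q[...,:2]=np.stack([(w[...,:2]-O)@CX,(w[...,:2]-O)@CY],-1)
    b=(abs(q[...,1])<.03)&(q[...,0]>.02)&(q[...,0]<.15)
    for n,lo,hi in [('jaw',.0635,.069),('mod',.057,.0625)]:
        l,s=cv2.connectedComponentsWithStats((b&(q[...,2]>lo)&(q[...,2]<hi)).astype(np.uint8))[1:3]
        for j in range(1,len(s)):
            if s[j,4]>80: P=q[l==j]*1000; print(n,s[j,4],'x',np.percentile(P[:,0],[1,99]).round(1),'y',np.percentile(P[:,1],[1,99]).round(1))
    return p
E
python3 -c "
from h import *
p=jw(); cv2.imwrite('pics/w4.png',p)"
```

```text
jaw 484 x [115.  128.5] y [-11.1   5.7]
jaw 586 x [70.  75.7] y [-24.7  24.4]
jaw 1562 x [46.8 63.6] y [-24.3  24.1]
mod 3648 x [ 81.8 129.5] y [-25.2  19.9]
mod 282 x [64.3 69.4] y [-21.4  20.5]
```

View pics/w4.png

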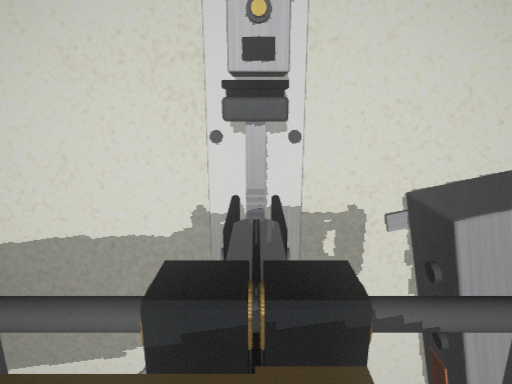

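Jaw face is now at 75.7 mm (one 13 mm step, pad edge at row 80), and the module is untouched. The second squeeze can't yet clamp the module, so I use the full stroke.

To row units: -38 mm / 1000 = -0.038, -34 mm / 1000 = -0.034.

arm_command:
  plan:
    - [[-0.006,0,0,0,0,0,1],[-0.012,0,0,0,0,0,1],[-0.017,0,0,0,0,0,1],[-0.022,0,0,0,0,0,1],[-0.026,0,0,0,0,0,1],[-0.03,0,0,0,0,0,1],[-0.034,0,0,0,0,0,1],[-0.038,0,0,0,0,0,1],[-0.038,0,0,0,0,0,1]]

```text
time_s: 10.6
ee_pos: [0.5843, -0.0777, 0.1419]
eef_rot: [3.142, -0.003, 1.41]
force: [2.4, 11.3, -0.9]
grip_width: 0.0004
grip_force: 5.8
```

To row units: -5 mm / 1000 = -0.005, -3 mm / 1000 = -0.003.

arm_command:
  plan:
    - [[-0.003,0,0,0,0,0,1],[-0.005,0,0,0,0,0,1],[-0.005,0,0,0,0,0,1]]

```text
time_s: 10.9
ee_pos: [0.5836, -0.0821, 0.1419]
eef_rot: [3.142, -0.003, 1.41]
force: [3.0, 13.1, -0.6]
grip_width: 0.0006
grip_force: 6.9
```

```bash
python3 -c "
from h import *
st(); jw(); st()"
```

```text
t 10.90 cl [-53.4   0.3] z 141.9 Fx 13.39 Fy -0.91 Fz -0.59 w 0.6
jaw 578 x [82.4 87.5] y [-24.6  24. ]
jaw 1911 x [58.8 76.5] y [-24.4  24. ]
mod 266 x [77.7 83.1] y [-10.6  23.3]
mod 88 x [77.7 83. ] y [-24.2 -11.9]
t 10.95 cl [-53.4   0.3] z 141.9 Fx 14.26 Fy -1.44 Fz -0.77 w 0.3
```

To row units: -1 mm / 1000 = -0.001.

arm_command:
  plan:
    - [[-0.001,0,0,0,0,0,1],[-0.001,0,0,0,0,0,1]]

```text
time_s: 11.15
ee_pos: [0.5836, -0.0823, 0.1419]
eef_rot: [3.142, -0.004, 1.41]
force: [2.7, 18.7, -0.4]
grip_width: 0.0002
grip_force: 9.6
```

To row units: 44 mm / 1000 = 0.044, 40 mm / 1000 = 0.04.

arm_command:
  plan:
    - [[0.01,0,0,0,0,0,1],[0.02,0,0,0,0,0,1],[0.03,0,0,0,0,0,1],[0.04,0,0,0,0,0,1],[0.044,0,0,0,0,0,1],[0.044,0,0,0,0,0,1]]

```text
time_s: 11.75
ee_pos: [0.5904, -0.0403, 0.1419]
eef_rot: [3.142, 0.0, 1.411]
force: [0.7, -0.1, 0.4]
grip_width: 0.0003
grip_force: 0.0
```

```bash
python3 -c "
from h import *
st(); jw(); st()"
```

```text
t 11.75 cl [-11.1   0.3] z 141.9 Fx 0.03 Fy -0.73 Fz 0.42 w 0.3
jaw 251 x [121.7 129.3] y [-10.9   5.7]
jaw 550 x [82.6 88.1] y [-24.4  24.2]
jaw 1659 x [59.1 76.2] y [-24.5  24. ]
mod 3338 x [ 89.1 130. ] y [-25.3  19.9]
mod 336 x [77.1 82.8] y [-21.7  21.8]
t 11.80 cl [-11.5   0.3] z 141.9 Fx -0.23 Fy 0.55 Fz -0.52 w 0.5
```

To row units: -20 mm / 1000 = -0.02, -15 mm / 1000 = -0.015.

arm_command:
  plan:
    - [[-0.005,0,0,0,0,0,1],[-0.01,0,0,0,0,0,1],[-0.015,0,0,0,0,0,1],[-0.02,0,0,0,0,0,1],[-0.02,0,0,0,0,0,1]]

```text
time_s: 12.3
ee_pos: [0.5872, -0.0602, 0.142]
eef_rot: [3.141, -0.002, 1.409]
force: [2.0, 10.1, 0.1]
grip_width: 0.0006
grip_force: 5.0
```

To row units: -2 mm / 1000 = -0.002.

arm_command:
  plan:
    - [[-0.002,0,0,0,0,0,1],[-0.002,0,0,0,0,0,1]]

```text
time_s: 12.5
ee_pos: [0.587, -0.0618, 0.142]
eef_rot: [3.141, -0.002, 1.41]
force: [2.2, 12.5, 1.0]
grip_width: 0.0006
grip_force: 5.8
```

arm_command:
  plan:
    - [[-0.002,0,0,0,0,0,1],[-0.002,0,0,0,0,0,1]]

```text
time_s: 12.7
ee_pos: [0.5866, -0.0636, 0.142]
eef_rot: [3.141, -0.003, 1.41]
force: [1.6, 11.5, 1.4]
grip_width: 0.0006
grip_force: 6.1
```

```bash
python3 -c "
from h import *
jw(); st()"
```

```text
jaw 685 x [86.6 92.7] y [-24.6  24. ]
jaw 1820 x [63.2 80.9] y [-24.3  24. ]
mod 1188 x [ 93.8 107.1] y [-25.2  20. ]
mod 319 x [81.9 86.9] y [-23.2  23.2]
t 12.75 cl [-34.6   0.3] z 142.0 Fx 12.25 Fy -0.63 Fz 0.71 w 0.3
```

To row units: -1 mm / 1000 = -0.001.

arm_command:
  plan:
    - [[-0.001,0,0,0,0,0,1],[-0.001,0,0,0,0,0,1]]

```text
time_s: 12.95
ee_pos: [0.5865, -0.0645, 0.142]
eef_rot: [3.141, -0.003, 1.41]
force: [1.6, 12.4, -0.7]
grip_width: 0.0006
grip_force: 6.3
```

To row units: -1 mm / 1000 = -0.001.

arm_command:
  plan:
    - [[-0.001,0,0,0,0,0,1],[-0.001,0,0,0,0,0,1]]

```text
time_s: 13.15
ee_pos: [0.5863, -0.0655, 0.142]
eef_rot: [3.141, -0.003, 1.41]
force: [2.4, 12.5, 0.2]
grip_width: 0.0
grip_force: 6.3
```

To row units: -1 mm / 1000 = -0.001.

arm_command:
  plan:
    - [[-0.001,0,0,0,0,0,1],[-0.001,0,0,0,0,0,1]]

```text
time_s: 13.35
ee_pos: [0.5862, -0.0664, 0.142]
eef_rot: [3.141, -0.003, 1.41]
force: [1.9, 13.4, 0.8]
grip_width: 0.0004
grip_force: 6.7
```

To row units: -1 mm / 1000 = -0.001.

arm_command:
  plan:
    - [[-0.001,0,0,0,0,0,1],[-0.001,0,0,0,0,0,1]]

```text
time_s: 13.55
ee_pos: [0.5861, -0.0671, 0.142]
eef_rot: [3.141, -0.003, 1.41]
force: [2.0, 14.9, 0.1]
grip_width: -0.0
grip_force: 7.4
```

To row units: -1 mm / 1000 = -0.001.

arm_command:
  plan:
    - [[-0.001,0,0,0,0,0,1],[-0.001,0,0,0,0,0,1]]

```text
time_s: 13.75
ee_pos: [0.5859, -0.0679, 0.142]
eef_rot: [3.141, -0.004, 1.41]
force: [3.2, 16.0, 0.7]
grip_width: 0.0005
grip_force: 8.1
```

To row units: -1 mm / 1000 = -0.001.

arm_command:
  plan:
    - [[-0.001,0,0,0,0,0,1],[-0.001,0,0,0,0,0,1]]

```text
time_s: 13.95
ee_pos: [0.5858, -0.0687, 0.142]
eef_rot: [3.141, -0.004, 1.41]
force: [3.7, 17.4, 0.1]
grip_width: 0.0006
grip_force: 8.8
```

arm_command:
  plan:
    - [[-0.001,0,0,0,0,0,1],[-0.001,0,0,0,0,0,1]]

```text
time_s: 14.15
ee_pos: [0.5857, -0.0694, 0.142]
eef_rot: [3.141, -0.004, 1.41]
force: [4.0, 19.1, -0.0]
grip_width: 0.0004
grip_force: 9.6
```

The pull is 19.5 N short of the stop, so the clamp is firm. I release and back away.

To row units: -90 mm / 1000 = -0.09, -70 mm / 1000 = -0.07.

arm_command:
  plan:
    - [[0,0,0,0,0,0,1],[0.004,0,0,0,0,0,1],[0.008,0,0,0,0,0,1],[0.014,0,0,0,0,0,1],[0.02,0,0,0,0,0,1],[0.028,0,0,0,0,0,1],[0.036,0,0,0,0,0,1],[0.042,0,0,0,0,0,1],[0.042,0,-0.03,0,0,0,1],[0.042,0,-0.07,0,0,0,1],[0.042,0,-0.09,0,0,0,1],[0.042,0,-0.09,0,0,0,1]]

```text
time_s: 15.35
ee_pos: [0.5931, -0.0298, 0.2352]
eef_rot: [3.136, -0.0, 1.41]
force: [0.2, -0.8, -0.3]
grip_width: 0.0005
grip_force: 0.0
```

```bash
python3 -c "
from h import *
st(); cv2.imwrite('pics/w5.png',jw()); st()"
```

```text
t 15.35 cl [-0.2 -0.7] z 235.2 Fx -0.75 Fy -0.33 Fz -0.35 w 0.5
jaw 294 x [127.1 144.3] y [-11.1   5.4]
jaw 293 x [87.3 93.1] y [-24.3  23.9]
jaw 863 x [65.7 82.4] y [-24.4  24.1]
mod 2222 x [ 94.2 149.6] y [-25.2  19.9]
mod 134 x [83.5 87.5] y [-20.5  21.1]
t 15.40 cl [-0.3 -0. ] z 232.8 Fx -0.45 Fy -0.32 Fz -0.87 w 0.6
```

View pics/w5.png

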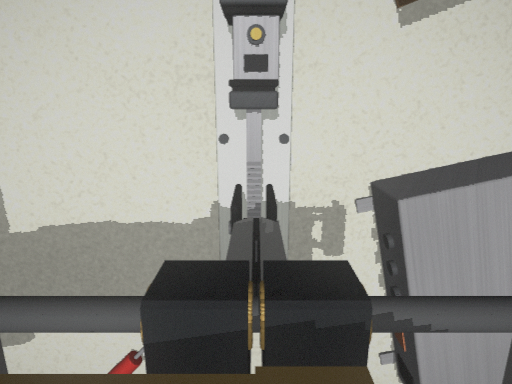

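The module at (256,50) is flush between the fixed jaw (row 10) and the pad (row 80), and the hand is clear. Handing in.

```bash
python3 -c "
from h import *
print(ctrl.hand_in())"
```

```text
the job is handed in; nothing more can be done
None
```

The module is clamped flush against the fixed jaw after three squeezes, stopped at a 19.5 N pull short of the trigger's stop. The hand is clear and the job is handed in at about 15 s; the final verdict was not shown.

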